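# Show the pipetting station its part-used tip box

## Task

The pipetting station has to learn where its part-used tip box stands and which tip comes next: with the fingertips, push the box's half-open clear lid right back, then point down at the corner tip at the left-hand end of the row nearest the robot, and after it at the next tip to be used (the foremost tip of the part-used column). Over each of the two, centre the fingertips one to three centimetres above the tip and dwell there a good second, touching nothing. Then swing the lid gently shut again and move clear; nothing is picked up, the tips are never touched, the box stays seated in its locating plate and the things round it stay where they are.

Things in the scene. Friction and masses are not known exactly. Their poses are not given: they have to be found in the camera images.
- tipbox: larger tip box: tub 84 x 124 mm, 79 mm high (113 lid shut), 0.5 kg, loose but located within 3 mm in the plate. Origin: centre of its underside; x from the front (catch side, robot side) to the hinge, y left along the long side. Tray top z 79 mm; 12 columns of 8 holes, 9 mm pitch; tips stand to z 88: the 8 left columns full, the 9th with 3 tips at the hinge, then empty holes
- tipbox_lid (a joint): clear lid's hinge on the long back edge: 0 shut, stop at 1.85 rad open (past upright), starts 0.75 to 1.05. Stiff: the lid stays where it is left; 0.5 to 1 N at its front edge moves it. A hood of 2 mm walls, open below; shut, it reaches 89 mm forward of the hinge line and 62 mm to each side, its lower rim 4 mm and its flat top 38 mm above that line
- hinge_mid (a point): middle of the lid's hinge line, 45 mm behind the box's origin and 75 mm above it; the hinge runs along the box's y axis
- corner_tip (a point): centre of the top of the corner tip: left-hand end of the row nearest the robot; in the box's frame x -33, y +49.5, z 88 mm
- next_tip (a point): centre of the top of the next tip to be used: in the ninth column from the left, which is part-used, the tip nearest the robot (third row from the hinge); in the box's frame x +12, y -22.5, z 88 mm
- nest: fixed aluminium locating plate under the box, 130 x 170 mm and 6 mm thick, with four black corner angles 12 mm high; origin: centre of its underside, axes as the box's
- low_tipbox: bystander, loose: the smaller tip box without a lid, green top, 71 x 115 mm, 52 mm high; origin: centre of its underside
- pipette: bystander, loose: white hand pipette lying on the bench at the left, 296 mm long along its y, 81 mm wide, 33 mm high; origin: centre of its underside
- timer: bystander, loose: small white timer standing at the right, 24 x 64 mm, 52 mm high; origin: centre of its underside
- vial: bystander, loose: screw-cap vial right of the plate, 27 mm wide, 60 mm high; origin: centre of its underside
- jar: bystander, loose: white open plastic jar further right, 69 mm wide, 134 mm high; origin: centre of its underside
Not all that is in view belongs to the job. What is shaped like the tipbox but black is not meant.

How it is judged:
By the outcome, as a careful person would: the job done as asked, in the order asked, and still so for the second after the job is handed in, with the robot touching nothing.
It also fails if it takes over 64 s, if anything falls off the work surface, if the arm or the gripper's body presses on something with over 40 N, if the wrist force passes 120 N, or if a joint passes its speed limit or range.

## Robot

A 7-joint arm with a two-finger parallel gripper is mounted at the origin on a cart in front of the work surface, level with it; the furniture and walls round the work are solid. World frame = base frame: x ahead of the robot, y to its left, z up, the work surface at z = 0. Lengths are in m, angles in rad, forces in N, time in s.
With the tool pointing down it reaches from about 0.4 to 0.85 m from the base axis. Payload 10.4 kg.
Tool frame: the origin (TCP) lies at the very end of the fingers, on their centre line; the grasp point (between the pads) lies 19 mm behind it; z points along the fingers, y is the line along which they close (so a half turn about z gives the same grasp; the last joint's range is limited). The gripper opens to 87 mm and grips with 3 to 60 N. Pads are 19 mm wide; open, the fingers measure 117 mm over their backs; the gripper's body (75 mm by 190 mm) begins 51 mm behind the grasp point.
Start: joints at [1.322, 0.332, -0.065, 1.46, 0.022, 1.35, -0.088], TCP at [0.14, -0.609, 0.223] pointing down, gripper open.
Joint ranges: [-2.6, 2.6], [-0.5, 2.12], [-1.47, 1.34], [0.16, 2.42], [-1.27, 4.41], [0.06, 2.06], [-2.6, 2.6]. Speed limits (rad/s): [2.22, 2.22, 2.79, 2.79, 3.14, 3.14, 3.14].

## Interface

Orientations are given as a unit quaternion [x, y, z, w].
In Python, from bench import * gives the robot as it stands.
- The arm moves only by the tool step_arm, never from a script. Its arguments are lists of equal length, an entry for each row: "delta_pos": the shift along the world's x, y, z in units of 25 mm (1.0 is 25 mm), a list of three; "turn": the turn about the world's z in units of 0.12 rad (1.0 is 0.12 rad). In form: {"delta_pos": [[tx, ty, tz], ...], "turn": [turn, ...]}. A call has 1 to 12 rows; each row shifts and turns the commanded pose from where the row before left it; what a row does not reach is not made up. A row lasts 1/10 s, in which the tool goes at most 50 mm and 8.59 degrees, less where a joint would pass 70% of its speed; a pose out of reach is approached as far as the arm can. A call with a number of a shift or a turn outside -1 to 1 is refused whole. A call with a gripper value outside its range is refused whole. "grip" is the closure, from 0 (fully open) to 1 (shut), set as the call begins (left out, the last holds). The fingers move at their own pace and stop on an object; "newtons" is the grip in N (left out, the last holds). Time passes only in rows, so rows that do not move let the fingers close. It gives the time, the measured TCP pose, the force, the opening and the grip force at its end, in the units of the state.
- read_state(): the state, without advancing time (a new reading comes with each control period).
- camera(name): name is "scene" or "top" or "wrist"; returns a dict with "image" (400x640x3 uint8, red, green, blue), "z_map" (400x640 float32, m along the optical axis (not along the pixel's ray), 0 where there is no reading), "mtx" (3x3 intrinsics, pixels), "view" (4x4, takes a point from world to camera coordinates). Camera axes: x right, y up, looking along -z (the intrinsics and any distortion apply to the point x, -y, -z); pixel columns grow to the right and rows downward; lengths in m; the calibration is good to about 2 mm. A picture is of the moment at which its call begins.
- close_job(): hands the job in; it is judged then, once.
The state is a dict: "time": time; "joint_positions": joint angles; "joint_vel": joint speeds; "joint_torque": joint torques, N m; "ee_pos": TCP position; "eef_rot": TCP orientation; "ft_force": force on the tool from outside, world axes, zero at the start; "torque": the same for the moment, N m; "width": finger opening in m; "grip_force": force on a finger pad.
Only numpy, scipy, OpenCV 4.12 (cv2) and the standard library are available. Lean on these libraries where they do the work, as an engineer would, in place of code of your own. Each camera call takes 0.05 s, during which the arm holds its last target. There are 200 camera calls.

## Working session

There is one attempt and no reset: what is moved stays moved. The work goes in short steps, Python scripts to look and compute and a tool call to move; the robot and the scene stay as the last step left them, time stands still between calls to the robot, and variables do not carry over. Pictures are saved under pics/ and viewed, at most 10 in all, crops included, and the job is handed in when it is done.

Besides the shell and the picture viewer there is one more tool, called as name(argument=value, ...), one argument or row to a line, values as JSON. step_arm: Moves the arm, as the interface text tells. Shifts and turns lie within -1 to 1; 1 stands for 25 mm of shift or 0.12 rad of turn. Its arguments: {"type":"object","properties":{"delta_pos":{"type":"array"},"turn":{"type":"array"},"grip":{"type":"number"},"newtons":{"type":"number"}},"required":["delta_pos","turn"]}

```bash
mkdir -p pics; ls
python3 - <<'E'
from bench import *
import cv2,numpy as np
for n in ["scene","top"]:
    c=camera(n); np.savez(f"pics/{n}0.npz",**c); cv2.imwrite(f"pics/{n}0.png",c["image"][:,:,::-1]); print(n,c["mtx"],c["view"])
s=read_state(); print(s["time"],s["ee_pos"],s["eef_rot"],s["width"])
E
```

```text
pics
scene [[502.92133224   0.         325.1888507 ]
 [  0.         502.92133224 195.19768446]
 [  0.           0.           1.        ]] [[-0.49178492 -0.87044721 -0.02166199  0.34041705]
 [ 0.39293641 -0.24406466  0.88658526 -0.28583274]
 [-0.77701259  0.42749747  0.46205773 -1.14264815]
 [ 0.          0.          0.          1.        ]]
top [[471.78957351   0.         321.95369864]
 [  0.         471.78957351 205.03667194]
 [  0.           0.           1.        ]] [[ 0.01873808 -0.99981643 -0.00399852  0.05149735]
 [ 0.99824953  0.01848403  0.05618015 -0.52802049]
 [-0.05609593 -0.00504423  0.99841264 -1.21344972]
 [ 0.          0.          0.          1.        ]]
0.1 [ 0.13987055 -0.6087991   0.22184925] [ 9.93629937e-01  1.12690582e-01 -8.68705645e-05 -6.10289617e-04] 0.08726779550379318
```

View pics/scene0.png

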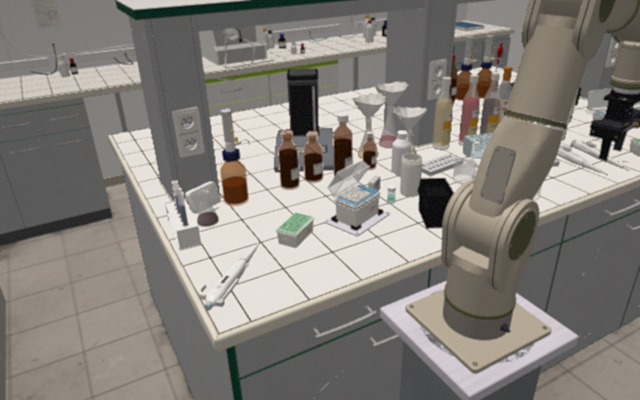

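View pics/top0.png

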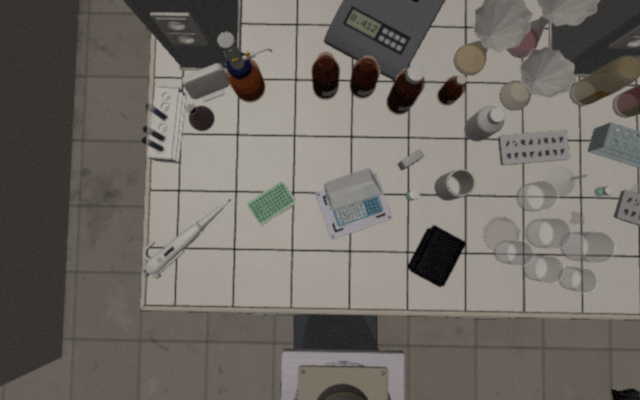

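Seen: the clear-lidded tub on its plate is at top (354,203), scene (357,205). Look-alikes in the top view are the green low box (270,202), the black box (437,255) and the blue rack (618,143). I choose (354,203), which has the clear half-open lid and the locating plate. Next is a close crop to check.

Run:
```python
import cv2,numpy as np
c=np.load("pics/top0.npz"); im=c["image"][155:245,305:405,::-1]
cv2.imwrite("pics/crop0.png",cv2.resize(im,(0,0),fx=6,fy=6,interpolation=cv2.INTER_CUBIC))
z=c["z_map"]; V=np.linalg.inv(c["view"]); K=c["mtx"]
v,u=np.mgrid[0:400,0:640]; P=np.stack([(u-K[0,2])/K[0,0]*z,-(v-K[1,2])/K[1,1]*z,-z,np.ones_like(z)],-1)@V.T
np.save("pics/Ptop.npy",P)
np.set_printoptions(linewidth=250)
print("u",list(range(312,400,4)))
for r in range(164,242,4): print(r,(P[r,312:400:4,2]*1000).astype(int))
print(P[203,354],P[203,320],P[203,388])
```

```text
u [312, 316, 320, 324, 328, 332, 336, 340, 344, 348, 352, 356, 360, 364, 368, 372, 376, 380, 384, 388, 392, 396]
164 [ 0 -2 -3  6  6  3 -1  1  1 -1 -3  3  4  2  0 -3 -2 -3  1  0  1 -2]
168 [  3  -5  -1  -3   0  -2  -1  -3   0   2   0   1   0  -2 109   3  -4   0  -1  -2   0  -3]
172 [ -4   3   0   0  -1   0  -2  -2   0   1  -6 113 116 126 127  -2  -3  -4   2   1   0   0]
176 [ -1  -6   5   0  -4   0  -3  -4 111 114 123 132 135 143 143 146   6  -1  -2  -2  -5  -1]
180 [ -1  -2  -2   0  -1 110 114 122 127 133 141 144 151 154 160 165 166   0  -2  -2   0   0]
184 [  0   0   1 117 119 122 134 136 143 152 156 157 163 169 168 170 169  -4  -3   1  -1   1]
188 [ -4   0  -4 125 139 143 148 152 161 165 168 173 174 167 170 166 167   6   0   1   2   0]
192 [ -3  -1   9   9 153 157 167 170 170 170 170 167 167 165 164 160 161 156  -1  -1  -1   2]
196 [  0   3  10  17 167 170 172 173 168 169 165 165 159 160 156 161 158   9   2  -1   0  -6]
200 [  3   0   4  19 148 170 166 163 163 163 160 161 159 156  86  86  82  82  10   0  -3  -3]
204 [ -2   3   5   1 135 163 165 161 158 160 160 162 156  86  89  87 
[... 156 characters left out ...]
 96 91 92 88 89 86 85  7  4  0  1]
216 [ 0  2 -1  7  7 83 89 89 87 94 94 91 96 90 80 83  5 13  5  4 -2  0]
220 [-2 -2  1  5  6  3 84 92 91 91 91 84 79  7  4  6  8  8  9  5  3  0]
224 [ 0  2 -6 -6  5 19 83 94 82 82  6  6 10  6  9  3  1  1  0  0  2  0]
228 [-3  2  1 -3  2  7  8  7  7  3  8  4  8  7  0 -3  0  3  1  0  2  4]
232 [ 2 -1 -1  2  8  4  6  4  4  6  7  3  2  3  1  2  1 -2 -1  0  0  0]
236 [ 3  0 -1 -1  2  6  8  6 -1 -4  1  2  0 -2 -1 -6  0  0 -2  0 -2 -1]
240 [ 0  0  2 -1  0 -2  0  3  1 -3 -2 -2  0  2 -2 -1  0  3  1 -2 -2  1]
[ 0.52479973 -0.01281268  0.16104085  1.        ] [0.53272344 0.06659246 0.00607498 1.        ] [ 5.36402806e-01 -1.12473943e-01  2.32972313e-05  1.00000000e+00]
```

View pics/crop0.png

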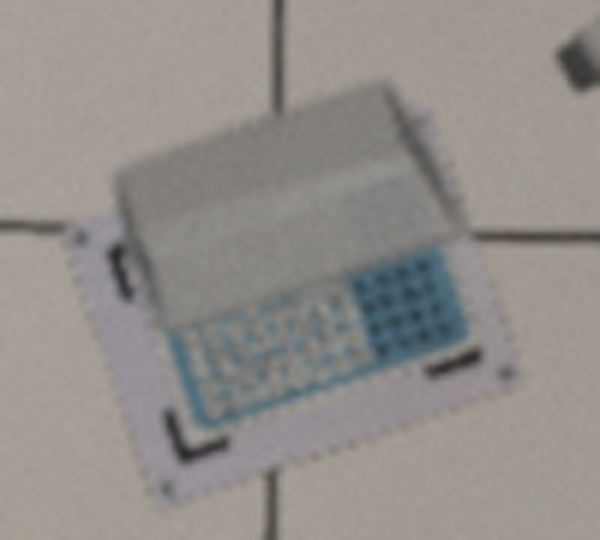

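The crop confirms it. The tub has a blue tray, white tips in the left 8 columns, empty holes on the right, and the grey clear lid leaning back. Tray front corners are at crop (203,430) and (470,335), plate corners at (163,503), (520,378) and (68,230).

```bash
cat > h.py <<'E'
import numpy as np
def ray(c,u,v,z):
    K=c["mtx"];V=np.linalg.inv(c["view"]);d=V[:3,:3]@[(u-K[0,2])/K[0,0],-(v-K[1,2])/K[1,1],-1];o=V[:3,3]
    return o+d*(z-o[2])/d[2]
def proj(c,p):
    q=c["view"]@np.r_[p,1];K=c["mtx"];return K[0,0]*q[0]/-q[2]+K[0,2],-K[1,1]*q[1]/-q[2]+K[1,2]
E
python3 - <<'E'
from h import *
c=np.load("pics/top0.npz"); P=np.load("pics/Ptop.npy")
f=lambda x,y,z:ray(c,305+(x+.5)/6-.5,155+(y+.5)/6-.5,z)
FL,FR,BL=f(163,503,.006),f(520,378,.006),f(68,230,.006)
tl,tr=f(203,430,.083),f(470,335,.083); tip=f(222,408,.094)
print(FL,FR,BL,"len",np.linalg.norm(FL-FR),np.linalg.norm(FL-BL),"tray len",np.linalg.norm(tl-tr))
for a,b in((FL,FR),(tl,tr)): d=a-b; print("yaw",np.arctan2(-d[0],d[1]))
print("nest centre",(FR+BL)/2)
yaw=np.mean([np.arctan2(-(a-b)[0],(a-b)[1]) for a,b in((FL,FR),(tl,tr))])
X=np.array([np.cos(yaw),np.sin(yaw),0]);Y=np.array([-X[1],X[0],0])
cb=(tl+tr)/2+.042*X; print("box c from tray",cb,"from tip",tip+.033*X-.0495*Y)
o=np.r_[((FR+BL)/2)[:2],.006]
Q=P[150:245,305:405,:3].reshape(-1,3); Q=Q[Q[:,2]>.1]; B=np.c_[(Q-o)@X,(Q-o)@Y,Q[:,2]-.006]
for y in(-.04,0,.04):
    S=B[abs(B[:,1]-y)<.006]; S=S[S[:,0].argsort()]; print(y,(S[::4,[0,2]]*1000).astype(int).tolist())
E
```

```text
[0.44063253 0.03414757 0.006     ] [ 0.49794636 -0.12058286  0.006     ] [0.55905826 0.07782032 0.006     ] len 0.16500418751320364 0.12622187667973025 tray len 0.1160659076736693
yaw 0.3547412302921994
yaw 0.36005934361026165
nest centre [ 0.52850231 -0.02138127  0.006     ]
box c from tray [ 0.53158388 -0.01998712  0.083     ] from tip [ 0.52893814 -0.02240351  0.094     ]
-0.04 [[-2, 154], [-1, 152], [0, 155], [2, 155], [4, 155], [5, 154], [7, 151], [9, 157], [10, 161], [12, 160], [14, 157], [16, 157], [17, 158], [19, 165], [21, 166], [22, 165], [24, 166], [26, 164], [27, 166], [29, 162], [31, 164], [33, 162], [34, 159], [36, 158], [39, 152], [41, 153], [42, 148], [45, 143], [47, 139], [48, 137], [51, 135], [53, 129], [55, 129], [57, 126], [59, 122], [61, 120], [64, 113], [67, 109], [69, 105]]
0 [[-7, 151], [-5, 154], [-4, 156], [-2, 152], [0, 153], [1, 156], [3, 154], [5, 154], [6, 155], [8, 158], [10, 155], [11, 156], [13, 156], [14, 163], [16, 157], [18, 162], [19, 164], [21, 156], [23, 164], [24, 165], [26, 160], [28, 168], [29, 166], [31, 162], [33, 164], [35, 159], [37, 158], [39, 153], [41, 152], [43, 146], [45, 141], [47, 141], [49, 135], [51, 133], [53, 133], [55, 129], [57, 126], [59, 124], [62, 120], [64, 116], [67, 110], [69, 107]]
0.04 [[-1, 150], [0, 152], [1, 154], [3, 155], [5, 154], [7, 156], [8, 155], [10, 161], [12, 159], [14, 163], [15, 158], [17, 161], [19, 160], [20, 163], [22, 161], [24, 166], [25, 164], [27, 166], [29, 167], [30, 163], [32, 163], [34, 164], [36, 156], [38, 158], [40, 153], [42, 151], [44, 143], [46, 142], [49, 140], [51, 133], [52, 136], [55, 129], [57, 124], [58, 123], [61, 123], [63, 116], [65, 111], [67, 108], [69, 107], [71, 101]]
```

Run:
```python
import numpy as np
P=np.load("pics/Ptop.npy").reshape(-1,4)
def mx(x0,x1,y0,y1):
    S=P[(P[:,0]>x0)&(P[:,0]<x1)&(P[:,1]>y0)&(P[:,1]<y1)]; return (S[S[:,2].argmax()][:3]*1000).astype(int) if len(S) else None
print("path",mx(.25,.6,-.7,-.35),mx(.25,.6,-.35,-.1))
for a in np.arange(.60,.86,.04): print(round(a,2),[mx(a,a+.04,y,y+.06).tolist()[2] for y in(-.15,-.09,-.03,.03,.09,.15)])
```

```text
path [ 419 -557  124] [ 558 -241  138]
0.6 [55, 130, 116, 6, 5, 7]
0.64 [55, 6, 5, 6, 5, 5]
0.68 [6, 6, 5, 5, 6, 5]
0.72 [6, 8, 7, 5, 5, 5]
0.76 [243, 6, 5, 7, 6, 5]
0.8 [243, 180, 179, 205, 150, 8]
0.84 [55, 181, 181, 207, 145, 203]
```

step_arm(
  delta_pos=[
    [0,0,1],
    [0,0,1],
    [0.4,0.4,1],
    [1,0.9,0],
    [1,0.9,0],
    [1,0.9,0],
    [1,0.9,0],
    [1,0.9,0],
    [1,0.9,0],
    [1,0.9,0],
    [1,0.9,0],
    [0.4,1,0],
  ],
  turn=[0,0,0,0.2,0.2,0.2,0.2,0.2,0.1,0,0,0],
  grip=1,
  newtons=5,
)

```text
time: 1.3
ee_pos: [0.3619, -0.3924, 0.2969]
eef_rot: [0.984, 0.179, 0.0, -0.001]
ft_force: [-0.5, -0.0, -0.6]
width: 0.0027
grip_force: 0.0
```

step_arm(
  delta_pos=[
    [0.3,1,0],
    [0.3,1,0],
    [0.3,1,0],
    [0.3,1,0],
    [0.3,1,0],
    [0.3,1,0],
    [0.3,1,0],
    [0.3,1,0],
    [0.3,1,0],
    [0.3,1,0],
    [0.3,1,0],
    [0.3,1,0],
  ],
  turn=[0,0,0,0,0,0,0,0,0,0,0,0],
)

```text
time: 2.5
ee_pos: [0.4499, -0.0931, 0.2974]
eef_rot: [0.984, 0.178, -0.0, 0.0]
ft_force: [0.6, -0.4, -0.1]
width: 0.0001
grip_force: 0.0
```

step_arm(
  delta_pos=[
    [0.5,1,0],
    [0.5,1,0],
    [0.3,0.2,0],
    [0,0,0],
    [0,0,0],
  ],
  turn=[0,0,0,0,0],
)

```text
time: 3.0
ee_pos: [0.4821, -0.0403, 0.2972]
eef_rot: [0.984, 0.177, -0.0, -0.0]
ft_force: [-0.6, -0.8, 0.1]
width: 0.0003
grip_force: 0.0
```

Run:
```python
from bench import *
import cv2,numpy as np
c=camera("wrist"); np.savez("pics/w1.npz",**c); cv2.imwrite("pics/w1.png",c["image"][:,:,::-1])
s=read_state(); print(s["time"],s["ee_pos"],s["ft_force"])
```

```text
3.05 [ 0.48203833 -0.04051752  0.29732623] [-0.11186652 -0.52849329  0.12009939]
```

View pics/w1.png

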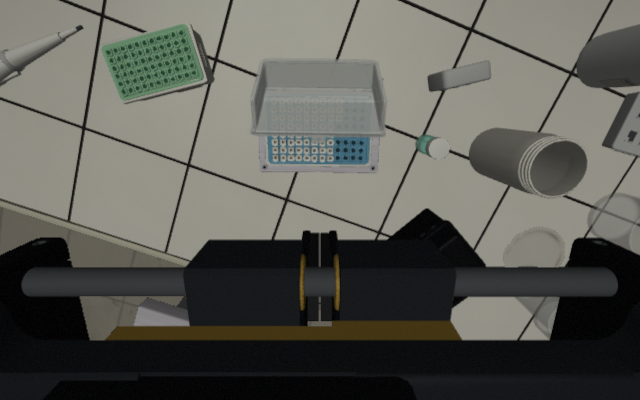

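The wrist view shows the tub at (320,150) with its front edge level in the image, so the yaw is right, and the lid half open above it. I'll crop once for the tips.

Run:
```python
import cv2,numpy as np
from h import *
c=np.load("pics/w1.npz"); im=c["image"][125:180,250:390,::-1]
cv2.imwrite("pics/w1c.png",cv2.resize(im,(0,0),fx=5,fy=5,interpolation=cv2.INTER_CUBIC))
yaw=.357;X=np.array([np.cos(yaw),np.sin(yaw),0]);Y=np.array([-X[1],X[0],0]);o=np.array([.529,-.021,.006])
for p in [(-.033,.0495,.088),(-.033,-.0225+.009,.088),(-.042,.062,.079),(-.042,-.062,.079)]:
    u,v=proj(c,o+p[0]*X+p[1]*Y+[0,0,p[2]]); print(p,(u-250+.5)*5-.5,(v-125+.5)*5-.5)
```

```text
(-0.033, 0.0495, 0.088) 122.3037543025917 182.47432071743955
(-0.033, -0.0135, 0.088) 394.3477396900864 182.53747945147805
(-0.042, 0.062, 0.079) 76.47523333547991 213.91880541396742
(-0.042, -0.062, 0.079) 596.1742791925952 214.02896760659712
```

View pics/w1c.png

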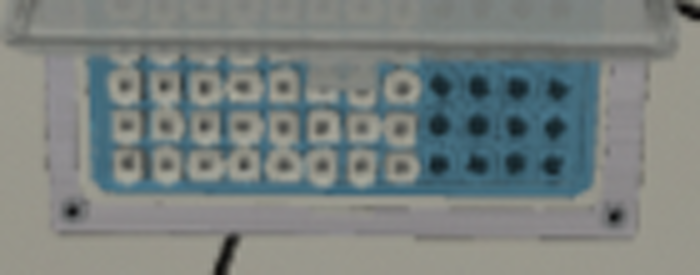

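The crop shows 8 full columns. The front-left tip is at crop (126,165) and the 8th-column front tip at (401,165), so the box sits about 3 mm further back than first estimated. I now take its centre as (0.532,-0.021). Next I descend in front of the lid rim.

step_arm(
  delta_pos=[
    [0.32,0.14,-0.8],
    [0.32,0.14,-0.92],
    [0,0,-0.92],
    [0,0,-0.92],
    [0,0,-0.92],
    [0,0,-0.92],
    [0,0,-0.92],
    [0,0,-0.1],
    [0,0,0],
  ],
  turn=[0,0,0,0,0,0,0,0,0],
)

```text
time: 3.95
ee_pos: [0.4981, -0.033, 0.1372]
eef_rot: [0.984, 0.177, -0.0, -0.0]
ft_force: [0.4, -0.9, -0.1]
width: 0.0006
grip_force: 0.0
```

step_arm(
  delta_pos=[
    [0.26,0.1,0],
    [0.26,0.1,0],
    [0.26,0.1,0],
    [0.26,0.1,0],
    [0.26,0.1,0],
    [0.26,0.1,0],
    [0.26,0.1,0],
    [0.26,0.1,0],
    [0.26,0.1,0],
    [0.26,0.1,0],
    [0.26,0.1,0],
    [0.26,0.1,0],
  ],
  turn=[0,0,0,0,0,0,0,0,0,0,0,0],
)

```text
time: 5.15
ee_pos: [0.5769, -0.002, 0.1369]
eef_rot: [0.984, 0.178, -0.0, -0.0]
ft_force: [-0.1, -0.3, -0.1]
width: 0.0006
grip_force: 0.4
```

```bash
cat >> h.py <<'E'
def look(name):
    from bench import camera,read_state
    import cv2
    s=read_state(); print(s["time"],np.round(s["ee_pos"],4),np.round(s["ft_force"],2))
    for n in("scene","top","wrist"):
        c=camera(n); np.savez(f"pics/{n}_{name}.npz",**c); cv2.imwrite(f"pics/{n}_{name}.png",c["image"][:,:,::-1])
E
python3 - <<'E'
from h import *
look("a")
import cv2
a=cv2.imread("pics/scene_a.png")[130:250,280:460]; cv2.imwrite("pics/va.png",cv2.resize(a,(0,0),fx=4,fy=4,interpolation=cv2.INTER_CUBIC))
E
```

```text
5.15 [ 0.5769 -0.002   0.1369] [-0.05 -0.31 -0.11]
```

View pics/va.png

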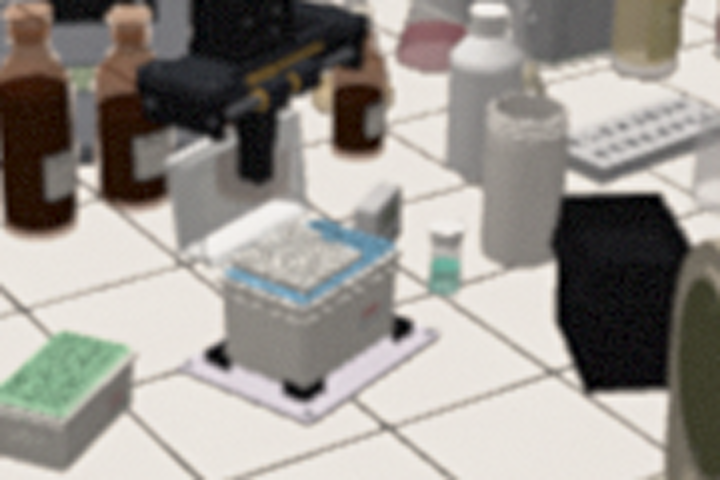

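The lid is just past upright, with the fingertip behind its rim line at crop (258,175). I'll ease it on slowly.

step_arm(
  delta_pos=[
    [0.056,0.022,0],
    [0.056,0.022,0],
    [0.056,0.022,0],
    [0.056,0.022,0],
    [0.056,0.022,0],
    [0.056,0.022,0],
  ],
  turn=[0,0,0,0,0,0],
)

```text
time: 5.9
ee_pos: [0.585, 0.0011, 0.1371]
eef_rot: [0.984, 0.178, 0.0, 0.0]
ft_force: [-1.3, -0.6, 0.0]
width: 0.0004
grip_force: 0.2
```

```bash
cat > lid.py <<'E'
from h import *
import sys
look(sys.argv[1])
yaw=.357;X=np.array([np.cos(yaw),np.sin(yaw),0]);Y=np.array([-X[1],X[0],0]);o=np.array([.532,-.021,.006])
for n in("scene","top"):
    c=np.load(f"pics/{n}_{sys.argv[1]}.npz"); z=c["z_map"];K=c["mtx"];V=np.linalg.inv(c["view"])
    v,u=np.mgrid[0:400,0:640]; P=(np.stack([(u-K[0,2])/K[0,0]*z,-(v-K[1,2])/K[1,1]*z,-z,np.ones_like(z)],-1)@V.T)[z>0][:,:3]-o
    B=np.c_[P@X,P@Y,P[:,2]]*1000
    for y0,y1 in((28,42),(42,60),(-60,-42),(-42,-28)):
        S=B[(B[:,1]>y0)&(B[:,1]<y1)&(B[:,2]>95)&(B[:,2]<185)&(B[:,0]>-60)&(B[:,0]<160)]
        print(n,y0,[(h,len(q),np.round(np.percentile(q[:,0],[10,50,90]))) for h in range(100,180,10) for q in[S[abs(S[:,2]-h)<5]] if len(q)>2])
E
python3 lid.py b
```

```text
5.9 [0.585  0.0011 0.1371] [-1.28 -0.61  0.03]
scene 28 [(150, 6, array([ 88.,  96., 100.])), (160, 11, array([66., 70., 82.]))]
scene 42 [(100, 11, array([61., 74., 84.])), (110, 17, array([66., 75., 86.])), (120, 15, array([67., 78., 88.])), (130, 20, array([68., 78., 92.])), (140, 11, array([70., 76., 94.])), (150, 21, array([72., 85., 94.])), (160, 15, array([66., 69., 81.]))]
scene -60 [(100, 27, array([56., 75., 84.])), (110, 16, array([57., 69., 79.])), (120, 14, array([56., 71., 82.])), (130, 12, array([59., 71., 81.])), (140, 10, array([64., 69., 79.])), (150, 8, array([65., 69., 75.])), (160, 7, array([65., 67., 69.]))]
scene -42 [(100, 7, array([80., 82., 84.]))]
top 28 []
top 42 []
top -60 []
top -42 []
```

step_arm(
  delta_pos=[
    [0.03,0.01,0],
    [0.03,0.01,0],
    [0.03,0.01,0],
    [0.03,0.01,0],
  ],
  turn=[0,0,0,0],
)

```text
time: 6.45
ee_pos: [0.5879, 0.0022, 0.137]
eef_rot: [0.984, 0.178, -0.0, 0.0]
ft_force: [0.2, 0.1, -0.1]
width: 0.0005
grip_force: 0.2
```

step_arm(
  delta_pos=[
    [0.03,0.01,0],
    [0.03,0.01,0],
    [0,0,0],
  ],
  turn=[0,0,0],
)

```text
time: 6.75
ee_pos: [0.5893, 0.0026, 0.1369]
eef_rot: [0.984, 0.178, -0.0, 0.0]
ft_force: [-0.7, -0.3, -0.8]
width: 0.0003
grip_force: 0.6
```

step_arm(
  delta_pos=[
    [0.03,0.01,0],
    [0,0,0],
    [-0.74,-0.28,0],
    [-0.74,-0.28,0],
    [-0.74,-0.28,0],
    [-0.74,-0.28,0.8],
    [-0.74,-0.28,0.8],
    [-0.74,-0.28,0.8],
    [-0.74,-0.28,0.6],
    [0,0,0],
    [0,0,0],
  ],
  turn=[0,0,0,0,0,0,0,0,0,0,0],
)

```text
time: 7.85
ee_pos: [0.461, -0.0463, 0.2125]
eef_rot: [0.984, 0.178, 0.001, 0.001]
ft_force: [0.4, 0.2, -0.0]
width: 0.0005
grip_force: 0.0
```

```bash
python3 lid.py c
python3 - <<'E'
import cv2
a=cv2.imread("pics/wrist_c.png")[0:240,160:480]; cv2.imwrite("pics/vc.png",cv2.resize(a,(0,0),fx=2.5,fy=2.5,interpolation=cv2.INTER_CUBIC))
E
```

```text
7.85 [ 0.461  -0.0463  0.2125] [ 0.37  0.2  -0.03]
scene 28 [(150, 5, array([79., 91., 95.])), (160, 6, array([68., 71., 76.]))]
scene 42 [(100, 12, array([64., 72., 85.])), (110, 18, array([63., 76., 87.])), (120, 13, array([66., 86., 90.])), (130, 18, array([70., 81., 94.])), (140, 15, array([77., 90., 99.])), (150, 21, array([73., 85., 96.])), (160, 9, array([69., 70., 81.]))]
scene -60 [(100, 30, array([58., 77., 86.])), (110, 22, array([61., 86., 89.])), (120, 26, array([67., 87., 92.])), (130, 30, array([66., 84., 94.])), (140, 20, array([66., 79., 95.])), (150, 16, array([68., 82., 92.])), (160, 6, array([67., 71., 72.]))]
scene -42 [(100, 10, array([81., 84., 87.])), (110, 12, array([84., 86., 91.])), (120, 7, array([86., 89., 92.])), (130, 8, array([90., 91., 95.])), (140, 4, array([92., 93., 96.])), (150, 3, array([86., 89., 95.])), (160, 6, array([67., 70., 75.]))]
top 28 [(150, 47, array([82., 91., 98.])), (160, 36, array([69., 75., 83.]))]
top 42 [(150, 56, array([82., 91., 98.])), (160, 47, array([69., 75., 84.]))]
top -60 [(100, 7, array([52., 59., 69.])), (110, 10, array([54., 58., 68.])), (120, 4, array([56., 61., 66.])), (130, 8, array([59., 62., 68.])), (140, 7, array([61., 64., 77.])), (150, 56, array([77., 88., 97.])), (160, 39, array([68., 73., 83.]))]
top -42 [(150, 44, array([83., 92., 99.])), (160, 39, array([69., 75., 85.]))]
```

View pics/vc.png

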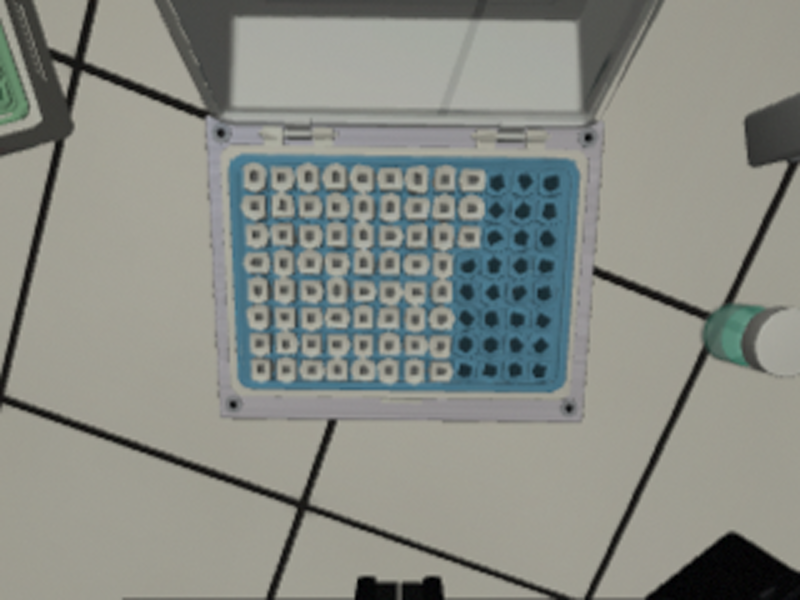

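The lid is open past upright. In the crop the front-left corner tip is at (260,371) and the next tip at (469,237), third row from the hinge in the 9th column.

Run:
```python
from h import *
c=np.load("pics/wrist_c.npz")
f=lambda x,y:ray(c,160+(x+.5)/2.5-.5,(y+.5)/2.5-.5,.094)
C,N,B=f(260,371),f(469,237),f(254,178)
print(C,N,B,np.linalg.norm(C-N),np.hypot(.045,.072),np.linalg.norm(C-B))
d=N-C; print("yaw",np.arctan2(d[1],d[0])-np.arctan2(-.072,.045))
yaw=.357;X=np.array([np.cos(yaw),np.sin(yaw),0]);Y=np.array([-X[1],X[0],0])
print(C+.033*X-.0495*Y,N-.012*X+.0225*Y,B-.030*X-.0495*Y)
ct=np.load("pics/top_c.npz")
import cv2
im=cv2.inRange(cv2.cvtColor(ct["image"],cv2.COLOR_RGB2HSV),(90,90,60),(115,255,255))[190:230,325:395]
print("top blue",np.argwhere(im).shape)
```

```text
[0.48444712 0.01402714 0.094     ] [ 0.5517029  -0.03792639  0.094     ] [0.54397249 0.03524442 0.094     ] 0.08498534554153105 0.08490583018850943 0.06319368772730698
yaw 0.3544651703096464
[ 0.53266497 -0.02081951  0.094     ] [ 0.53259654 -0.02103861  0.094     ] [ 0.53316252 -0.02161853  0.094     ]
top blue (66, 2)
```

step_arm(
  delta_pos=[
    [0.31,0.8,0],
    [0.31,0.8,0],
    [0.31,0.8,0],
    [0,0,-0.7],
    [0,0,-0.8],
    [0,0,-0.8],
    [0,0,-0.8],
    [0,0,-0.6],
    [0,0,-0.24],
    [0,0,0],
    [0,0,0],
    [0,0,0],
  ],
  turn=[0,0,0,0,0,0,0,0,0,0,0,0],
)

```text
time: 9.2
ee_pos: [0.4844, 0.0141, 0.1143]
eef_rot: [0.984, 0.178, 0.001, 0.0]
ft_force: [0.0, -0.4, -0.0]
width: 0.0007
grip_force: 0.0
```

step_arm(
  delta_pos=[
    [0,0,0],
    [0,0,0],
    [0,0,0],
    [0,0,0],
    [0,0,0],
    [0,0,0],
    [0,0,0],
    [0,0,0],
    [0,0,0],
    [0,0,0],
    [0,0,0],
    [0,0,0],
  ],
  turn=[0,0,0,0,0,0,0,0,0,0,0,0],
)

```text
time: 10.4
ee_pos: [0.4839, 0.0139, 0.1136]
eef_rot: [0.984, 0.178, 0.0, 0.0]
ft_force: [0.2, 0.5, -0.1]
width: 0.0008
grip_force: 0.0
```

step_arm(
  delta_pos=[
    [0,0,0],
    [0,0,0],
    [0,0,0.6],
    [0,0,0.6],
    [0.54,-0.42,0],
    [0.54,-0.42,0],
    [0.54,-0.42,0],
    [0.54,-0.42,0],
    [0.54,-0.42,0],
    [0,0,-0.6],
    [0,0,-0.6],
    [0,0,0],
  ],
  turn=[0,0,0,0,0,0,0,0,0,0,0,0],
)

```text
time: 11.6
ee_pos: [0.5489, -0.0379, 0.1105]
eef_rot: [0.984, 0.178, -0.002, -0.001]
ft_force: [-0.3, 0.6, -0.3]
width: 0.0005
grip_force: 0.0
```

step_arm(
  delta_pos=[
    [0,0,0],
    [0,0,0],
    [0,0,0],
    [0,0,0],
    [0,0,0],
    [0,0,0],
    [0,0,0],
    [0,0,0],
    [0,0,0],
    [0,0,0],
    [0,0,0],
    [0,0,0],
  ],
  turn=[0,0,0,0,0,0,0,0,0,0,0,0],
)

```text
time: 12.8
ee_pos: [0.5513, -0.0386, 0.1136]
eef_rot: [0.984, 0.178, 0.0, 0.0]
ft_force: [0.2, 0.1, -0.3]
width: 0.0001
grip_force: 0.0
```

step_arm(
  delta_pos=[
    [0,0,0],
    [0,0,0],
    [0,0,0],
    [0,0,0],
  ],
  turn=[0,0,0,0],
)

```text
time: 13.2
ee_pos: [0.5513, -0.0386, 0.1136]
eef_rot: [0.984, 0.178, -0.0, 0.0]
ft_force: [-0.1, 0.8, -0.5]
width: 0.0005
grip_force: 0.0
```

step_arm(
  delta_pos=[
    [0,0,0.8],
    [0,0,1],
    [0,0,1],
    [0,0,1],
    [0,0,0.7],
    [0,0,0],
  ],
  turn=[0,0,0,0,0,0],
)

```text
time: 13.8
ee_pos: [0.5526, -0.0385, 0.2286]
eef_rot: [0.984, 0.178, 0.002, 0.001]
ft_force: [-0.4, 0.9, -0.4]
width: 0.0003
grip_force: 0.0
```

Run:
```python
import numpy as np
c=np.load("pics/wrist_c.npz"); print(np.linalg.inv(c["view"])[:3,3]-[.461,-.0463,.2125])
P=np.load("pics/Ptop.npy").reshape(-1,4); S=P[(P[:,2]>.15)&(P[:,0]>.7)&(abs(P[:,1])<.25)]
print(S[S[:,0].argsort()][:200:20,:3])
```

```text
[0.07189881 0.02670192 0.16204463]
[[ 0.76946487 -0.13396946  0.15080737]
 [ 0.77194405 -0.14107342  0.17538526]
 [ 0.77374479 -0.12207031  0.15173265]
 [ 0.77509683 -0.12793536  0.17177936]
 [ 0.77621069 -0.14758281  0.17707515]
 [ 0.77840944 -0.12032467  0.17588583]
 [ 0.77957875 -0.14899678  0.18142032]
 [ 0.78084551 -0.12584102  0.18354477]
 [ 0.78262011 -0.11097926  0.17680876]
 [ 0.78365392 -0.11933137  0.18153457]]
```

step_arm(
  delta_pos=[
    [0.83,0.51,0],
    [0.83,0.51,0],
    [0.83,0.51,0],
    [0.83,0.51,0],
    [0.83,0.51,0],
    [0,0,0],
    [0,0,-0.7],
    [0,0,-0.8],
    [0,0,-0.8],
    [0,0,-0.8],
    [0,0,-0.6],
    [0,0,0],
  ],
  turn=[0,0,0,0,0,0,0,0,0,0,0,0],
)

```text
time: 15.0
ee_pos: [0.6534, 0.0245, 0.1309]
eef_rot: [0.984, 0.178, -0.002, -0.0]
ft_force: [0.1, -0.1, 0.9]
width: 0.0005
grip_force: 0.0
```

Run:
```python
from bench import *
import numpy as np
s=read_state(); e=s["ee_pos"]; print(s["ft_force"])
X=np.array([.937,.349]);Y=np.array([-.349,.937]); o=np.array([.5325,-.021])
print("box x,y",(e[:2]-o)@X,(e[:2]-o)@Y,e[2]-.006)
# path: corner of finger tip on top plane point a=70
for t in [106,98,90,80,70,60,50,40,30,20,10,5,0]:
    r=np.radians(t)
    if t>=90: x=.045-.089*np.cos(r)+.038*np.sin(r)+.0095; z=.130 if t>100 else .145-(t-90)*.0015
    else: x=.045-.07*np.cos(r)+.038*np.sin(r)+.0095; z=.075+.07*np.sin(r)+.038*np.cos(r)
    w=o+X*x; print(t,"box x %.4f"%x,np.round(w,4),"z %.4f"%(z+.006))
```

```text
[ 0.05442096 -0.13181074  0.8508071 ]
box x,y 0.12918186135581466 0.0003809515784673702 0.1248652513043163
106 box x 0.1156 [0.6408 0.0193] z 0.1360
98 box x 0.1045 [0.6304 0.0155] z 0.1390
90 box x 0.0925 [0.6192 0.0113] z 0.1510
80 box x 0.0798 [0.6072 0.0068] z 0.1565
70 box x 0.0663 [0.5946 0.0021] z 0.1598
60 box x 0.0524 [ 0.5816 -0.0027] z 0.1606
50 box x 0.0386 [ 0.5687 -0.0075] z 0.1590
40 box x 0.0253 [ 0.5562 -0.0122] z 0.1551
30 box x 0.0129 [ 0.5446 -0.0165] z 0.1489
20 box x 0.0017 [ 0.5341 -0.0204] z 0.1406
10 box x -0.0078 [ 0.5252 -0.0237] z 0.1306
5 box x -0.0119 [ 0.5213 -0.0252] z 0.1250
0 box x -0.0155 [ 0.518  -0.0264] z 0.1190
```

step_arm(
  delta_pos=[
    [0,0,0],
    [0,0,0],
    [0,0,0],
  ],
  turn=[0,0,0],
)

```text
time: 15.3
ee_pos: [0.6556, 0.0253, 0.1347]
eef_rot: [0.984, 0.178, 0.001, 0.0]
ft_force: [-0.1, -0.5, 0.4]
width: 0.0006
grip_force: 0.0
```

step_arm(
  delta_pos=[
    [-0.3,-0.12,0.02],
    [-0.3,-0.12,0.02],
    [-0.21,-0.076,0.06],
    [-0.21,-0.076,0.06],
    [-0.22,-0.084,0.24],
    [-0.22,-0.084,0.24],
    [-0.24,-0.09,0.11],
    [-0.24,-0.09,0.11],
    [-0.25,-0.094,0.07],
    [-0.25,-0.094,0.07],
    [-0.26,-0.096,0.02],
    [-0.26,-0.096,0.02],
  ],
  turn=[0,0,0,0,0,0,0,0,0,0,0,0],
)

```text
time: 16.5
ee_pos: [0.5804, -0.003, 0.1595]
eef_rot: [0.984, 0.178, -0.0, -0.0]
ft_force: [0.9, 0.2, -0.6]
width: -0.0001
grip_force: 0.4
```

Run:
```python
from h import *
look("d")
import cv2
a=cv2.imread("pics/scene_d.png")[130:250,280:460]; cv2.imwrite("pics/vd.png",cv2.resize(a,(0,0),fx=4,fy=4,interpolation=cv2.INTER_CUBIC))
```

```text
16.5 [ 0.5804 -0.003   0.1595] [ 0.92  0.18 -0.57]
```

View pics/vd.png

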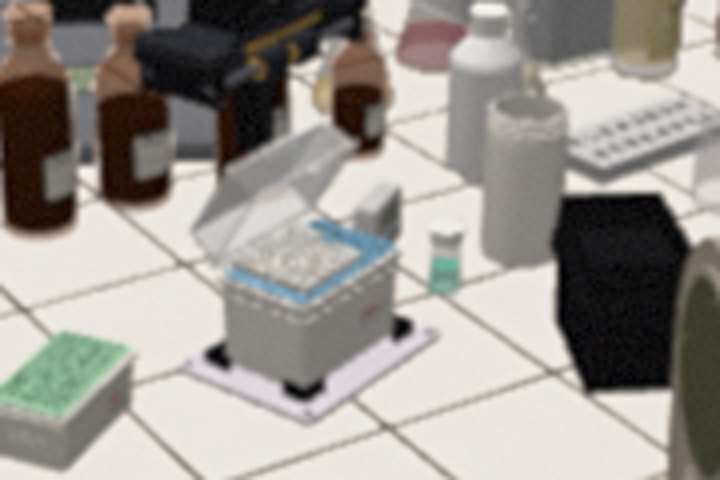

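The lid is swinging forward, about 60° open, and the box is still seated between its corner angles.

step_arm(
  delta_pos=[
    [-0.26,-0.096,-0.03],
    [-0.26,-0.096,-0.03],
    [-0.25,-0.094,-0.08],
    [-0.25,-0.094,-0.08],
    [-0.23,-0.086,-0.12],
    [-0.23,-0.086,-0.12],
    [-0.21,-0.078,-0.17],
    [-0.21,-0.078,-0.17],
    [-0.18,-0.066,-0.2],
    [-0.18,-0.066,-0.2],
    [-0.08,-0.03,-0.11],
    [-0.08,-0.03,-0.11],
  ],
  turn=[0,0,0,0,0,0,0,0,0,0,0,0],
)

```text
time: 17.85
ee_pos: [0.5204, -0.0254, 0.1238]
eef_rot: [0.984, 0.178, -0.0, 0.0]
ft_force: [0.4, 1.2, 0.5]
width: 0.0005
grip_force: 0.2
```

step_arm(
  delta_pos=[
    [-0.06,-0.02,-0.1],
    [-0.06,-0.02,-0.08],
    [0,0,0],
    [0,0,0],
  ],
  turn=[0,0,0,0],
)

```text
time: 18.25
ee_pos: [0.5178, -0.0263, 0.1197]
eef_rot: [0.984, 0.178, 0.0, 0.0]
ft_force: [-0.1, 0.4, 1.0]
width: 0.0004
grip_force: 0.8
```

step_arm(
  delta_pos=[
    [0,0,-0.03],
    [0,0,-0.03],
    [0,0,0],
  ],
  turn=[0,0,0],
)

```text
time: 18.55
ee_pos: [0.5178, -0.0264, 0.1194]
eef_rot: [0.984, 0.178, 0.0, 0.0]
ft_force: [-6.3, -0.2, 16.4]
width: 0.0007
grip_force: 8.2
```

The lid is firmly at its stop. Lifting off now.

step_arm(
  delta_pos=[
    [0,0,0.1],
    [0,0,0.6],
    [0,0,1],
    [0,0,1],
    [0,0,1],
    [0,0,1],
    [-0.8,-0.5,1],
    [-0.8,-0.5,0],
    [-0.8,-0.5,0],
    [-0.8,-0.5,0],
    [0,0,0],
    [0,0,0],
  ],
  turn=[0,0,0,0,0,0,0,0,0,0,0,0],
)

```text
time: 19.75
ee_pos: [0.4378, -0.0763, 0.2614]
eef_rot: [0.984, 0.178, 0.0, 0.001]
ft_force: [0.8, 0.6, -0.1]
width: 0.0005
grip_force: 0.0
```

```bash
python3 lid.py e | grep top
python3 - <<'E'
import cv2,numpy as np
a=cv2.imread("pics/scene_e.png")[130:250,280:460]; b=cv2.imread("pics/top_e.png")[155:245,300:410]
a=cv2.resize(a,(540,360),interpolation=cv2.INTER_CUBIC); 
w=cv2.imread("pics/wrist_e.png")[0:230,200:460]; w=cv2.resize(w,(250,221)); b=cv2.resize(b,(250,139)); cv2.imwrite("pics/ve.png",np.hstack([a,np.vstack([w,b])]))
from bench import read_state
s=read_state(); print(s["ee_pos"],s["ft_force"])
E
```

```text
top 28 [(110, 178, array([-37.,  -5.,  27.])), (120, 18, array([-29.,   1.,  25.]))]
top 42 [(100, 3, array([-45., -45., -44.])), (110, 222, array([-37.,  -4.,  28.])), (120, 27, array([-35., -12.,  26.]))]
top -60 [(110, 179, array([-36.,  -4.,  26.])), (120, 16, array([-26.,  -6.,  22.]))]
top -42 [(110, 175, array([-37.,  -4.,  28.])), (120, 21, array([-32.,  -7.,  24.]))]
[ 0.43817264 -0.07560815  0.26080546] [ 0.00142334 -0.67251856 -0.15733589]
```

View pics/ve.png

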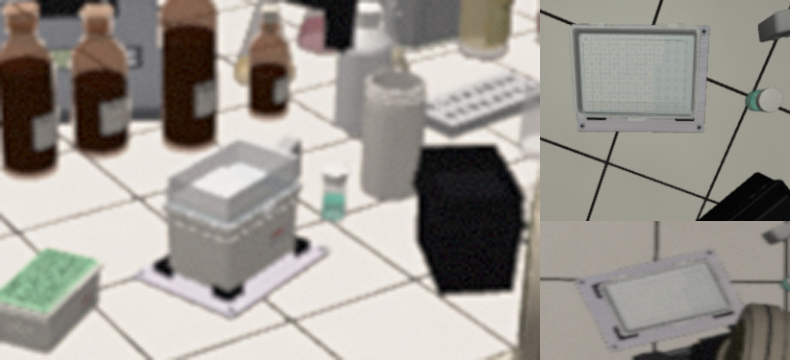

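The lid is shut and level, the box is seated in its corner angles at (235,215), the neighbours haven't moved, and the arm is clear. Handing in.

```bash
python3 -c "
from bench import *
print(close_job())"
```

```text
the job is handed in; nothing more can be done
None
```

The job is handed in, with no verdict returned: lid pushed back to about 1.83 rad (stop 1.85), both tips pointed at in order for over a second from about 2 cm up, and lid shut (final press reached about 16 N); the box is still seated, nothing nearby looks moved, and the arm is clear.

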